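Push the plate carriage into its detent stop

TASK

Push the plate carriage along its rail until its side roller rides over the first hump of the stop clip and drops down into the notch, and leave it seated there on its own. Only push it: do not lift the carriage, and leave the small rack, the bottle and the jar where they stand.

Things in the scene. Friction and masses are not known exactly. Their poses are not given: they have to be found in the camera images.
- rail: fixed aluminium guide rail, 460 x 36 x 20 mm high, dark end blocks 24 mm high; 85 mm to its +x side a parallel strip, 6 mm high, carries the stop clip. Origin: centre of its underside, at deck level. y runs along the rail, the way the carriage must be pushed; x points across, to the strip; z up
- bearing (a joint): travel of the carriage along the rail's +y, 0 to 0.30 m: the carriage's centre lies at -0.150 m + value on the rail's y axis. Starts between 0 and 0.05, always short of the clip. Sliding friction about 1.5 N plus a little damping; it stays where it is left
- carriage (a joint): rise of the carriage nest on its upright guide pins, m. 0 = down, as when riding plainly and also when seated in the notch. Only its weight (6 to 10 N, varies) brings it down. About 0.004 as the roller crosses the low hump, 0.007 over the high hump; the pins allow 0.025
- push_face (a point): centre of the outer face of the upright aluminium push plate at the carriage's -y end: 138 mm wide across the rail, 22 to 70 mm above the deck (point at 50), 55.5 mm behind the roller along the rail. It travels with the carriage but does not rise. The carriage is a black nest, 96 mm along the rail, 138 mm across, with a light blue 6 x 4 well block fixed in it, top 77 mm above the deck
- roller (a point): centre of the small black cam roller (16 mm diameter, 10 mm wide) on the carriage's +x side, 85 mm from the rail's centre line, half-way along the carriage; 40 mm above the deck when down
- notch (a point): where the roller's centre lies when seated in the stop clip, 40 mm above the deck. Past the low hump the V notch draws the roller in by the carriage's weight and the push force dips; pushing on meets the steep far side, and a hard push (7 to 12 N) drives over it. Axes as the rail's
- clip: fixed steel stop clip on the side strip, 56 mm long, up to 39 mm high, at a place along the rail that varies. Along the rail's +y: a 35 degree ramp (5 to 8 N to climb) from 15 mm before the notch centre up to a low hump 7 mm before it, the 45 degree V notch, a higher hump 10 mm past it, a ramp down. Origin at deck level under the notch centre; axes as the rail's
- small_rack: loose light blue open well rack, 60 x 85 x 42 mm high, beside the rail; origin at the centre of its underside; to be left alone
- bottle: loose small capped bottle, 44 mm diameter, 88 mm high, beside the rail; origin at the centre of its underside; to be left alone
- jar: loose low jar, 54 mm diameter, 60 mm high, on the robot's side of the rail; origin at the centre of its underside; to be left alone

How it is judged:
By the outcome, as a careful person would: the job done as asked, in the order asked, and still so for the second after the job is handed in, with the robot touching nothing.
It also fails if it takes over 48 s, if anything falls off the work surface, if the arm or the gripper's body presses on something with over 40 N, if the wrist force passes 120 N, or if a joint passes its speed limit or range.

ROBOT

A 7-joint arm with a two-finger parallel gripper is mounted at the origin on the work surface. World frame = base frame: x ahead of the robot, y to its left, z up, the work surface at z = 0. Lengths are in m, angles in rad, forces in N, time in s.
With the tool pointing down it reaches from about 0.425 to 1.025 m from the base axis. Payload 3.6 kg.
Tool frame: the origin (TCP) lies between the finger pads; the fingertips stand 11 mm ahead of it and the grasp point (between the pads) lies 8 mm behind it; z points along the fingers, y is the direction in which the jaws open and shut (so a half turn about z gives the same grasp; the last joint's range is limited). The gripper opens to 85 mm and grips with 20 to 120 N. Pads are 22 mm wide; open, the fingers measure 114 mm over their backs; the gripper's body (76 mm by 85 mm) begins 54 mm behind the grasp point. The pads swing forward as they close: fully open they stand 13 mm farther back than shut.
Start: joints at [-1.222, 0.591, 0.048, 1.609, -0.033, 0.943, -0.034], TCP at [0.31, 0.655, 0.242] pointing down, gripper open.
Joint ranges: [-2.69, 2.69], [-0.47, 2.24], [-1.27, 1.36], [0.19, 2.51], [-1.53, 4.68], [0.08, 2.07], [-3.09, 3.09]. Speed limits (rad/s): [2.57, 2.57, 3.14, 3.14, 3.14, 3.14, 3.14].

INTERFACE

Orientations are given as a rotation vector (axis times angle).
In Python, from cell import * gives the robot as it stands. Calls block until the motion is done:
- move_pose(position, orientation): joint-space move of the TCP to a pose.
- line_to(position, speed=0.15, ori=None, force_limit=None): straight line of the TCP; ori=None keeps the orientation; speed is the mean speed in m/s. With force_limit (N) it stops when the force on the tool has changed by that much, and returns True; else False.
- goto_joints(angles): joint-space move.
- move_gripper(opening): opening from 0.0 (shut) to 1.0 (fully open); the grip force is fixed at half the most; returns when the fingers have stopped.
- sleep(seconds).
- ik(position, orientation): joint angles nearest the present ones, or None.
- get_obs(): the state.
- grab_frame(name): name is "scene" or "top"; returns a dict with "frame" (400x640x3 uint8, red, green, blue), "camera_matrix" (3x3 intrinsics, pixels), "xyz" and "orientation" of the camera in the world. Camera axes: x right, y down, z forward; pixel columns grow to the right and rows downward; lengths in m; the calibration is good to about 2 mm. A picture is of the moment at which its call begins. There is no depth.
A pose or a line that the arm cannot do raises PlanningError and nothing moves.
- finish_job(): hands the job in, once; it reports no verdict.
Trained networks look in a picture, given as the dict that the camera call returned (one of the last four; its "shot" number tells which), for a name from the list of things; names that differ only in an ending like _2 or _b are one class to them, and where a whole thing is asked for, a point or a joint stands for the part that bears it (a point fixed in the world has none). Each returns a list of dicts, best first, with "score" (0 to 1); they miss things now and then, are a little off and sometimes report something else, mostly with a low value. They report only what shows in the picture. A call takes as long as a camera call.
- silhouettes(query, picture): "region" (400x640 bool, what is visible of it) and "at" ([column, row] in pixels, amid what is visible of it).
The state is a dict: "time": time; "q": joint angles; "joint_velocities": joint speeds; "tau": joint torques, N m; "ee_pos": TCP position; "ee_rot": TCP orientation; "ft_force": force on the tool from outside, world axes, zero at the start; "wrist_torque": the same for the moment, N m; "width": opening from 0.0 (shut) to 1.0 (fully open).
Only numpy, scipy, OpenCV 4.12 (cv2) and the standard library are available. Lean on these libraries where they do the work, as an engineer would, in place of code of your own. Each camera call takes 0.05 s, during which the arm holds its last target.

## Working session

There is one attempt and no reset: what is moved stays moved. The work goes in short steps, each a Python script; the robot and the scene stay as the last script left them, time stands still between calls to the robot, and variables do not carry over. Pictures are saved under pics/ and viewed, and the job is handed in when it is done.

```bash
ls; mkdir -p pics; python3 - <<'E'
from cell import *
import cv2,numpy as np
o=get_obs();print(o['time'],o['ee_pos'],o['ee_rot'],o['ft_force'])
for n in("scene","top"):
    p=grab_frame(n);cv2.imwrite(f'pics/{n}1.png',p['frame'][:,:,::-1]);print(n,p['camera_matrix'],p['xyz'],p['orientation'],p['shot'])
E
```

```text
pics
0.0 [0.30965696 0.65465245 0.24113435] [-0.6881777  -3.06492733  0.0034749 ] [ 0.32367169 -0.65075614  0.49359491]
scene [[383.27045345   0.         316.92196053]
 [  0.         383.27045345 198.22074639]
 [  0.           0.           1.        ]] [ 1.18756323 -0.14175221  0.49731111] [-1.80487164 -1.37796732  0.71584646] 1
top [[491.52330709   0.         315.72935226]
 [  0.         491.52330709 194.08176497]
 [  0.           0.           1.        ]] [0.43639701 0.00925513 0.91085348] [-2.08151953  2.14984004 -0.16733695] 2
```

View pics/scene1.png

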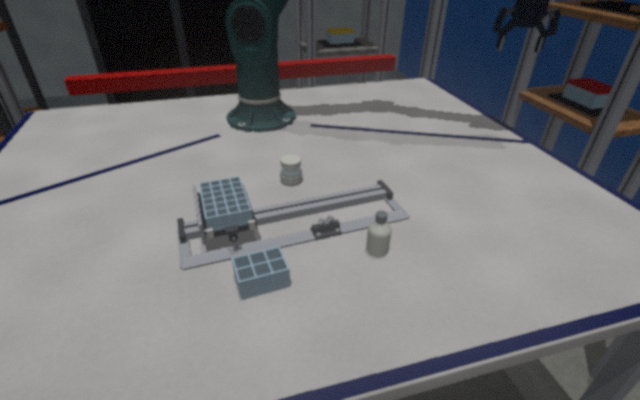

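View pics/top1.png

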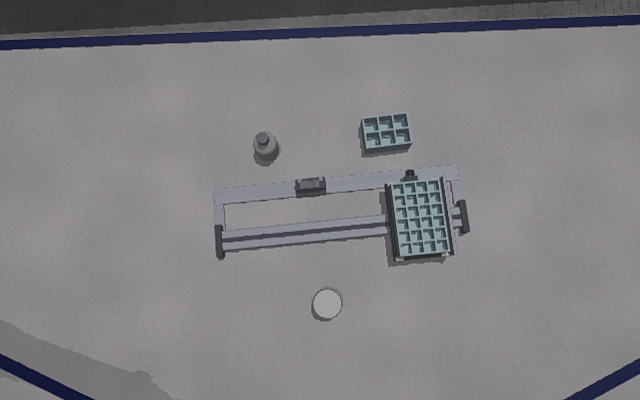

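The top view shows the carriage at the rail's right (-y) end around (420,217) and its roller near (409,174). The clip is at (311,186), the bottle at (264,145), the small rack at (386,132) and the jar at (327,303). Next I'll measure these.

```bash
cat > h.py <<'E'
import numpy as np,cv2
from scipy.spatial.transform import Rotation as R
def bp(p,px,z):
    K=np.array(p['camera_matrix']);Rm=R.from_rotvec(p['orientation']).as_matrix();c=np.array(p['xyz'])
    d=Rm@np.linalg.solve(K,[px[0],px[1],1]);return c+d*(z-c[2])/d[2]
def proj(p,X):
    K=np.array(p['camera_matrix']);Rm=R.from_rotvec(p['orientation']).as_matrix();c=np.array(p['xyz'])
    v=K@(Rm.T@(np.array(X)-c));return v[:2]/v[2]
E
python3 - <<'E'
from cell import *
from h import *
for n in("top","scene"):
    p=grab_frame(n)
    for q,z in(("rail",.012),("clip",.03),("roller",.045),("carriage",.077),("push_face",.05),("small_rack",.042),("bottle",.088),("jar",.06)):
        for d in silhouettes(q,p)[:2]:
            m=d['region'].astype(np.uint8);r=cv2.minAreaRect(cv2.findNonZero(m))
            print(n,q,round(d['score'],2),np.round(d['at'],1),m.sum(),[np.round(x,1) for x in r],'xyz',bp(p,d['at'],z).round(4))
            cv2.imwrite(f'pics/m_{n}_{q}.png',m*255) if d['score']>.5 else 0
    if n=="top":
        big=cv2.resize(p['frame'][140:280,190:490,::-1],None,fx=2.6,fy=2.6,interpolation=cv2.INTER_CUBIC);cv2.imwrite('pics/topbig.png',big)
        # rail end blocks and strip corners (deck level guesses)
        for nm,px,z in(("endL",(220,241),.024),("endR",(464,216),.024),("stripUL",(214,190),.006),("stripUR",(458,165),.006),("clip",(311,185),.035),("roller",(409,174),.045)):
            print(nm,bp(p,px,z).round(4))
    else:
        cv2.imwrite('pics/scbig.png',cv2.resize(p['frame'][150:280,165:425,::-1],None,fx=3,fy=3,interpolation=cv2.INTER_CUBIC))
E
```

```text
top rail 0.71 [388.1 213.5] 12800 [array([340.3, 221.2]), array([ 91.4, 253.8]), np.float64(84.6)] xyz [ 0.5604 -0.1041  0.012 ]
top clip 0.63 [311.5 184.7] 548 [array([310.1, 187.1]), array([18.4, 30.1]), np.float64(84.8)] xyz [0.6157 0.0347 0.03  ]
top roller 0.72 [416.5 217.4] 4507 [array([415.3, 214.6]), array([90.3, 57.4]), np.float64(82.4)] xyz [ 0.5472 -0.1496  0.045 ]
top carriage 0.82 [412.5 221.2] 4471 [array([415.8, 214.6]), array([90.4, 56.4]), np.float64(82.0)] xyz [ 0.5369 -0.1365  0.077 ]
top push_face 0.92 [419.  217.9] 4908 [array([419.4, 213.6]), array([89.2, 63.6]), np.float64(83.9)] xyz [ 0.5456 -0.1529  0.05  ]
top small_rack 0.9 [385.2 134.3] 1847 [array([385.7, 132.9]), array([38.1, 50. ]), np.float64(83.8)] xyz [ 0.7027 -0.1033  0.042 ]
top small_rack 0.68 [389.7 213.4] 12284 [array([340.3, 220.6]), array([ 90.6, 253.3]), np.float64(84.7)] xyz [ 0.5564 -0.1032  0.042 ]
top bottle 0.78 [263.1 143.8] 585 [array([265.6, 146.7]), array([29.5, 22.8]), np.float64(63.4)] xyz [0.6795 0.1152 0.088 ]
top jar 0.68 [325.3 303.1] 732 [array([326.5, 303. ]), array([30., 29.
[... 702 characters left out ...]
loat64(78.7)] xyz [ 0.5356 -0.149   0.045 ]
scene carriage 0.82 [227.4 211.4] 2794 [array([226.3, 210.1]), array([63.9, 53.1]), np.float64(78.7)] xyz [ 0.6006 -0.1471  0.077 ]
scene push_face 0.84 [222.1 210.5] 2993 [array([223.7, 210.6]), array([63.9, 57.3]), np.float64(77.5)] xyz [ 0.5572 -0.1572  0.05  ]
scene small_rack 0.81 [258.9 273.2] 2288 [array([260.8, 272.6]), array([44.6, 54.5]), np.float64(76.3)] xyz [ 0.7356 -0.1119  0.042 ]
scene small_rack 0.68 [222.8 209. ] 2785 [array([226.7, 210.1]), array([63.6, 53.3]), np.float64(80.5)] xyz [ 0.5412 -0.1558  0.042 ]
scene bottle 0.87 [379.  237.8] 884 [array([377.5, 234. ]), array([46., 23.]), np.float64(90.0)] xyz [0.7534 0.0863 0.088 ]
```

View pics/topbig.png

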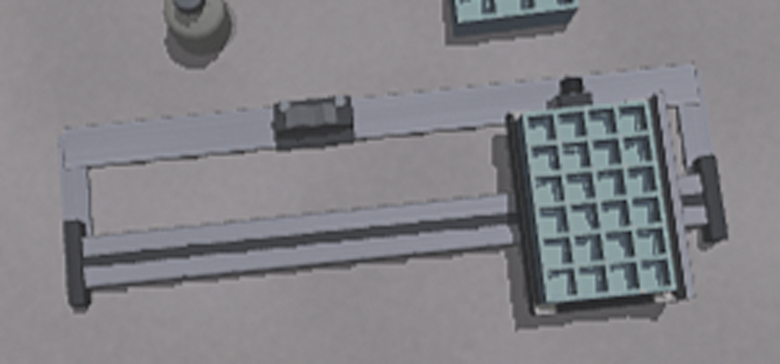

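View pics/scbig.png

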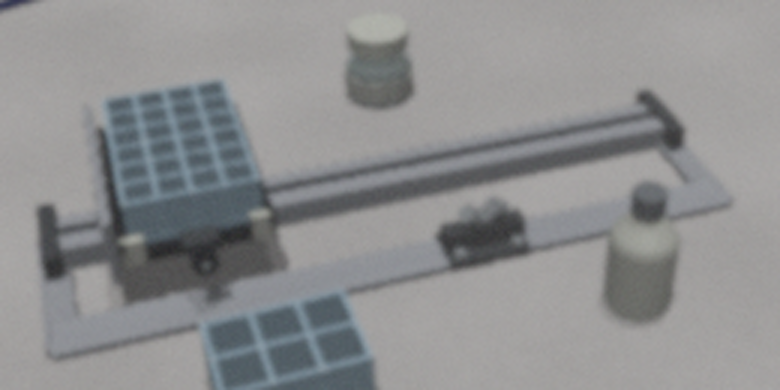

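```bash
cat >> h.py <<'E'
u=np.array([-.0697,.9976,0]);u/=np.linalg.norm(u);v=np.array([u[1],-u[0],0])
O=np.array([.534,-.0177,0])
def loc(X): X=np.asarray(X)-O;return np.array([X@v,X@u,X[2]])
def wor(x,y,z): return O+x*v+y*u+np.array([0,0,z])
E
python3 - <<'E'
from cell import *
from h import *
p=grab_frame("scene")
for px in((320,221.5),(330,219)):print('hump',loc(bp(p,px,.037)).round(4))
print('roller sc',loc(bp(p,(233.3,237),.040)).round(4))
t=grab_frame("top")
print('roller top',loc(bp(t,(409.6,172.7),.045)).round(4),'clip ends',loc(bp(t,(295.5,184),.03)).round(4),loc(bp(t,(325.5,182),.03)).round(4))
print('plate R top',loc(bp(t,(190+662/2.6,140+97/2.6),.07)).round(4),loc(bp(t,(190+687/2.6,140+297/2.6),.07)).round(4))
ori=None
for s in(1,-1):
    x=s*u;z=np.array([0,0,-1.]);y=np.cross(z,x);r=R.from_matrix(np.c_[x,y,z]).as_rotvec()
    print(s,r,ik(wor(0,-.24,.25),r))
    print(ik(wor(0,0.05,.045),r))
E
```

```text
hump [0.0931 0.0343 0.037 ]
hump [0.092  0.0555 0.037 ]
roller sc [ 0.0881 -0.1323  0.04  ]
roller top [ 0.0855 -0.1312  0.045 ] clip ends [0.0896 0.0756 0.03  ] [0.0875 0.0206 0.03  ]
plate R top [ 0.0658 -0.1856  0.07  ] [-0.0675 -0.1822  0.07  ]
1 [2.14262863 2.29755238 0.        ] [-0.164055    0.53929197  0.76652823  1.89691181 -0.47400034  0.89527121
  0.90668111]
[-0.27762139  0.67829468  0.18204748  2.16587573 -0.36323022  0.32544475
  0.28018296]
-1 [ 2.29755238 -2.14262863  0.        ] [-0.36527985  0.7378184   1.18620354  1.90386037 -0.79085996  1.06966097
 -1.91471999]
[ 0.1258334   0.69200312 -0.37339712  2.14805372  0.62740586  0.40769282
  2.45686204]
```

```bash
python3 - <<'E'
from cell import *
from h import *
r=[2.14262863,2.29755238,0]
move_gripper(0.0)
move_pose(wor(0,-.225,.25),r)
print(get_obs()['time'],loc(get_obs()['ee_pos']))
line_to(wor(0,-.225,.049),speed=.15,force_limit=8)
o=get_obs();print(o['time'],loc(o['ee_pos']),o['ft_force'])
h=line_to(wor(0,-.18,.049),speed=.03,force_limit=1.2)
o=get_obs();print(h,o['time'],loc(o['ee_pos']),o['ft_force'],o['ft_force']@u)
for n in("scene","top"):
    p=grab_frame(n);cv2.imwrite(f'pics/{n}2.png',p['frame'][:,:,::-1])
E
```

```text
5.1167 [ 0.00063333 -0.22405024  0.24984739]
6.6083 [ 0.00055001 -0.22542243  0.04980851] [-0.07365231  0.18077105  0.31058813]
True 7.5333 [-0.00020615 -0.19707186  0.04851203] [ 0.8770734  -0.93323096 -0.25995625] -0.9920915465061199
```

View pics/scene2.png

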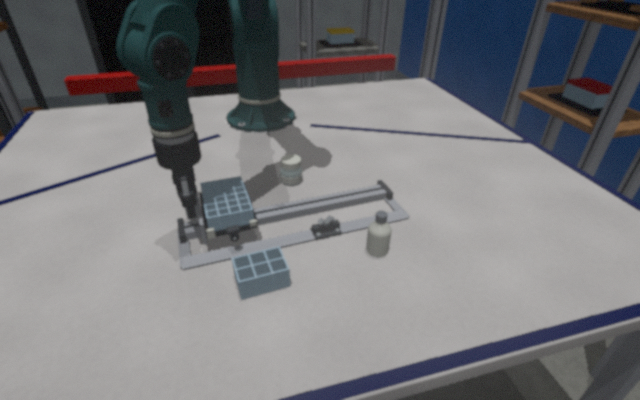

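View pics/top2.png

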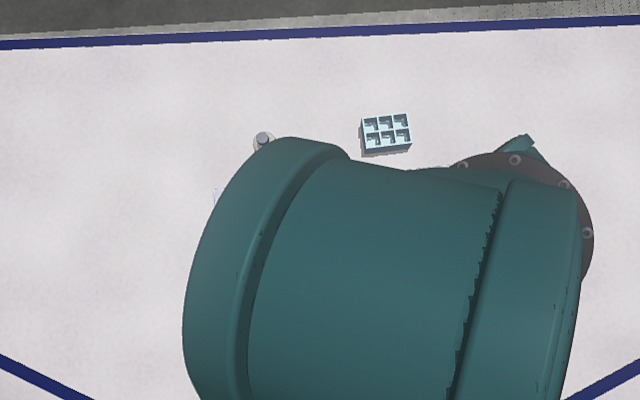

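The scene view shows the closed fingers against the push plate at about (190,205). Contact at rail y = -0.197 matches the measured face position. Now pushing.

```bash
python3 - <<'E'
from cell import *
from h import *
h=line_to(wor(0,-.065,.049),speed=.05,force_limit=5)
sleep(.1);o=get_obs();print(h,o['time'],loc(o['ee_pos']).round(4),round(o['ft_force']@u,2))
y=loc(o['ee_pos'])[1]
pk=0
while y<-.012 and not h:
    y+=.001
    line_to(wor(0,y,.049),speed=.02)
    f=-np.mean([(get_obs()['ft_force'])@u for _ in range(3)])
    o=get_obs();print(round(o['time'],2),round(y,4),loc(o['ee_pos'])[1].round(4),round(f,2))
    pk=max(pk,f)
    if pk>3.5 and f<1.2: print('DROP');break
    if f>14:print('HIGH');break
E
```

```text
False 10.55 [ 0.0002 -0.0651  0.049 ] -1.37
10.8 -0.0641 -0.064 0.28
11.05 -0.0631 -0.0629 1.35
11.3 -0.0621 -0.0619 1.25
11.55 -0.0611 -0.0609 1.24
11.8 -0.0601 -0.0599 -0.13
12.05 -0.0591 -0.0589 0.54
12.3 -0.0581 -0.0579 0.47
12.55 -0.0571 -0.0569 1.39
12.8 -0.0561 -0.0559 1.55
13.05 -0.0551 -0.0549 1.32
13.3 -0.0541 -0.0539 1.24
13.55 -0.0531 -0.0529 0.92
13.8 -0.0521 -0.0519 -0.06
14.05 -0.0511 -0.0509 1.65
14.3 -0.0501 -0.0499 1.4
14.55 -0.0491 -0.0488 1.22
14.8 -0.0481 -0.0479 1.13
15.05 -0.0471 -0.0469 1.72
15.3 -0.0461 -0.0459 1.76
15.55 -0.0451 -0.0449 1.65
15.8 -0.0441 -0.0439 0.99
16.05 -0.0431 -0.0429 0.47
16.3 -0.0421 -0.0418 0.76
16.55 -0.0411 -0.0409 1.39
16.8 -0.0401 -0.0399 0.86
17.05 -0.0391 -0.0389 0.88
17.3 -0.0381 -0.0379 1.73
17.55 -0.0371 -0.0369 -0.21
17.8 -0.0361 -0.0359 1.65
18.05 -0.0351 -0.0349 0.3
18.3 -0.0341 -0.0344 2.56
18.55 -0.0331 -0.0342 4.65
18.8 -0.0321 -0.0339 6.64
19.05 -0.0311 -0.0336 7.19
19.3 -0.0301 -0.0329 7.42
19.55 -0.0291 -0.032 8.82
19.8 -0.0281 -0.0308 7.0
20.05 -0.0271 -0.0283 4.48
20.3 -0.0261 -0.0241 -0.96
DROP
```

The force climbed the ramp to 8.8 N and then fell to about zero, so the roller went over the hump. I'll back off and look.

```bash
python3 - <<'E'
from cell import *
from h import *
sleep(.3)
o=get_obs();print(loc(o['ee_pos']),o['ft_force']@u)
line_to(wor(0,-.07,.049),speed=.1)
o=get_obs();print(o['time'],loc(o['ee_pos']),o['ft_force'])
line_to(wor(0,-.07,.25),speed=.2)
move_pose(wor(0,-.32,.28),[2.14262863,2.29755238,0])
print(get_obs()['time'])
p=grab_frame("scene");cv2.imwrite('pics/scene3.png',p['frame'][:,:,::-1])
cv2.imwrite('pics/sc3big.png',cv2.resize(p['frame'][150:280,245:425,::-1],None,fx=4,fy=4,interpolation=cv2.INTER_CUBIC))
E
```

```text
[ 0.00011338 -0.02532214  0.04900343] -0.10064424331721226
21.1917 [-0.00018001 -0.06986076  0.04891433] [-0.24376616 -0.4490006  -1.06766667]
23.3417
```

View pics/sc3big.png

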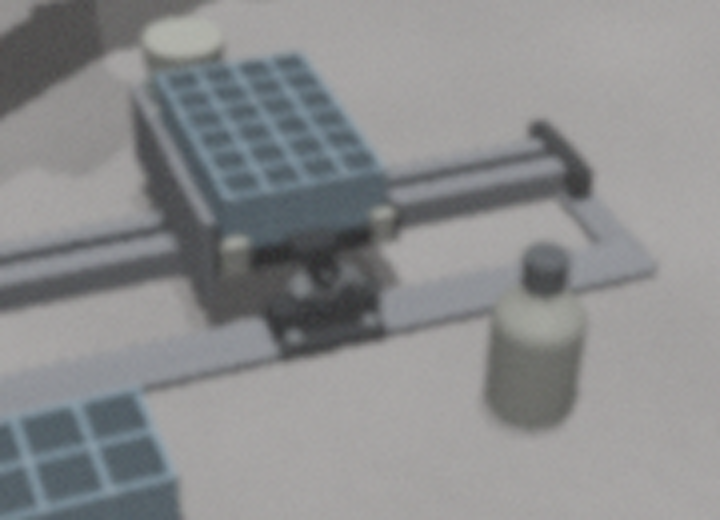

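View pics/scene3.png

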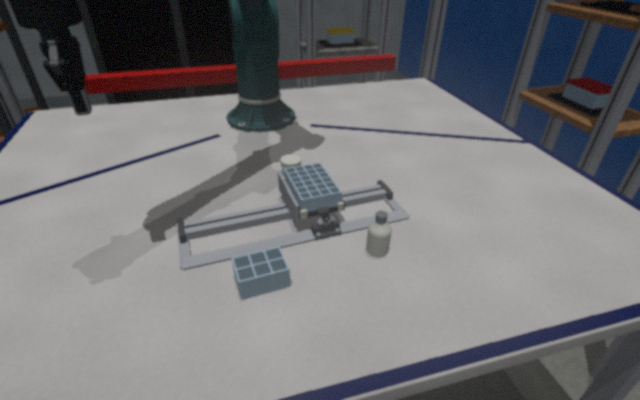

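```bash
python3 - <<'E'
from cell import *
from h import *
p=grab_frame("scene");t=grab_frame("top")
print('roller sc',loc(bp(p,(325.5,218.8),.040)).round(4))
print('expected px roller seated, local y .041/.0455/.05, z .04:',[proj(p,wor(.0865,y,.04)).round(1) for y in(.041,.0455,.05)])
print('raised 4mm',proj(p,wor(.0865,.0455,.044)).round(1))
cv2.imwrite('pics/t3.png',cv2.resize(t['frame'][120:320,200:460,::-1],None,fx=3,fy=3,interpolation=cv2.INTER_CUBIC))
cv2.imwrite('pics/s3z.png',cv2.resize(p['frame'][190:245,285:365,::-1],None,fx=9,fy=9,interpolation=cv2.INTER_CUBIC))
for q in("small_rack","bottle","jar"):
    d=silhouettes(q,t);print(q,[(round(a['score'],2),a['at']) for a in d[:1]])
E
```

```text
roller sc [0.0922 0.046  0.04  ]
expected px roller seated, local y .041/.0455/.05, z .04: [array([322.1, 217.6]), array([324.2, 217.2]), array([326.4, 216.7])]
raised 4mm [324.3 215.6]
small_rack [(0.57, [384.3, 135.6])]
bottle [(0.56, [265.4, 145.8])]
jar [(0.91, [327.4, 303.2])]
```

View pics/t3.png

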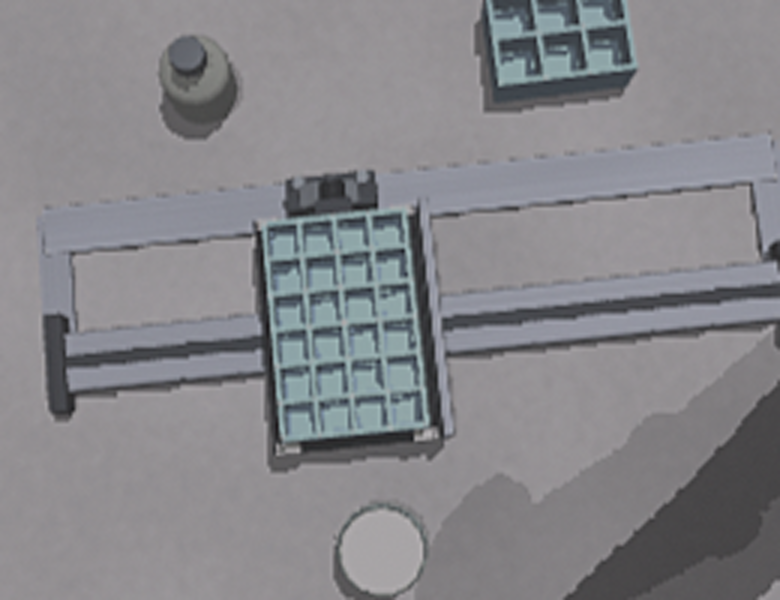

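View pics/s3z.png

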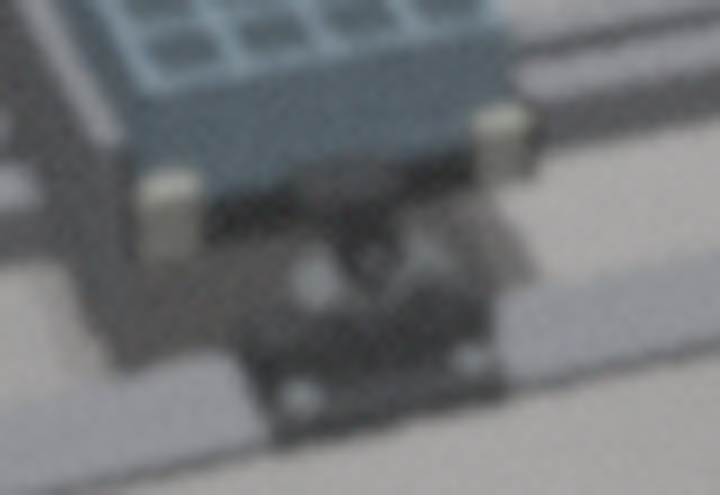

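The roller sits at scene pixel (326,218), between the two bright hump flanks, at rail y of about 0.046. Hump plus 7 mm predicts 0.0455. The rack, bottle and jar haven't moved, so I'm handing in.

```bash
python3 -c "
from cell import *
print(get_obs()['time'],get_obs()['ft_force']);finish_job()"
```

```text
23.6417 [ 0.31160926  0.16919443 -0.38263333]
the job is handed in; nothing more can be done
```

The carriage is seated in the notch. I handed the job in at 23.6 s of the 48 s, with the arm well clear of everything.

- **Push:** With the gripper shut, I pushed on the push plate along the rail, using 1 mm steps near the clip. The push force rose to about 8.8 N on the ramp and then fell to about zero as the roller dropped in. I then backed the gripper off and lifted it away.
- **Seating check:** The scene image puts the roller between the two humps at rail y of about 0.046 m, against 0.0455 m expected from where the force fell. The scene image also shows it at its lowered height; one pixel is about 2 mm there, so this is a rough check.
- **Other objects:** The small rack, bottle and jar are within about 2 px of where they started in the top image, which is detector noise.
- **Disagreement:** My picture measurement of the hump spacing was 21 mm against the nominal 17 mm, because of blur. I relied on the force signal instead.

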